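# Comb guide rods into a grooved tray

## Robot

A 6-joint arm with a two-finger parallel gripper is mounted at the origin on the work surface. World frame = base frame: x ahead of the robot, y to its left, z up, the work surface at z = 0. Lengths are in m, angles in rad, forces in N, time in s.
With the tool pointing down it reaches from about 0.35 to 0.925 m from the base axis. Payload 6.4 kg.
Tool frame: the origin (TCP) lies midway between the tips of the shut fingers; the grasp point (between the pads) lies 19 mm behind it; z points along the fingers, y is the line along which they close (so a half turn about z gives the same grasp; the last joint's range is limited). The gripper opens to 85 mm and grips with 20 to 120 N. Pads are 22 mm wide; open, the fingers measure 114 mm over their backs; the gripper's body (76 mm by 85 mm) begins 54 mm behind the grasp point. The pads swing forward as they close: fully open they stand 13 mm farther back than shut.
Start: joints at [1.076, 0.245, 1.558, -0, 1.339, -0.174], TCP at [0.205, 0.617, 0.231] pointing down, gripper open.
Joint ranges: [-3.13, 3.13], [-1.02, 2.26], [0.13, 2.54], [-0.95, 4.09], [0.21, 2.88], [-2.74, 2.74]. Speed limits (rad/s): [2.57, 2.57, 3.14, 3.14, 3.14, 3.14].

## Interface

Orientations are given as a unit quaternion [w, x, y, z].
In Python, from plant import arm gives the robot as it stands.
- The arm moves only by the shell command python3 jog.py [FORCE], which reads ROWS from standard input. ROWS is a JSON list that holds a single list of rows (three levels of brackets), with 1 to 12 rows, each of 7 numbers: dx, dy, dz in a scale on which 1.0 is 0.75 m, then a rotation vector rx, ry, rz in normalised numbers (1 is 2 rad), then the finger opening in m; each row is the pose to reach, as a shift and turn from the pose commanded when the command began, along the tool's axes at that moment; what a row does not reach only later rows make up. A row lasts 1/8 s, in which the tool goes at most 0.0625 m and 0.188 rad, less where a joint would pass 70% of its speed; a pose out of reach is approached as far as the arm can. The fingers move at their own pace and stop on an object; FORCE is the grip in N (left out, the last holds). Time passes only in rows, so rows that do not move let the fingers close. It prints the time, the measured TCP pose, the force, the opening and the grip force at its end. No shift or turn number may pass 1 either way. Input that does not fit is refused with a message, and nothing moves.
- arm.get_state(): the state, without advancing time (a new reading comes with each control period).
- arm.get_image(name): name is "scene" or "top" or "wrist"; returns a dict with "color" (384x512x3 uint8, red, green, blue), "K" (3x3 intrinsics, pixels), "rvec" (rotation vector, rad) and "tvec" (3), from world to camera coordinates, as OpenCV has them; the wrist camera has in their place "hand_eye" (4x4, takes a point from camera to tool coordinates, whose origin is the TCP and whose axes are the flange's). Camera axes: x right, y down, z forward; pixel columns grow to the right and rows downward; lengths in m; the calibration is good to about 2 mm. A picture is of the moment at which its call begins: read the wrist's pose just before it. There is no depth.
- arm.close_job(): hands the job in; it is judged then, once.
The state is a dict: "t": time; "joint_positions": joint angles; "joint_vel": joint speeds; "effort": joint torques, N m; "tool_pos": TCP position; "eef_rot": TCP orientation; "contact_force": force on the tool from outside, world axes, zero at the start; "wrist_torque": the same for the moment, N m; "width": finger opening in m; "grip_force": force on a finger pad.
Only numpy, scipy, OpenCV 4.12 (cv2) and the standard library are available. Lean on these libraries where they do the work, as an engineer would, in place of code of your own. Each camera call takes 0.05 s, during which the arm holds its last target. There are 200 camera calls.

## Task

On the instrument repair bench, take the red rake by its black grip and comb it across the tray in smooth strokes with both its runners resting lightly on the sprung bed (never pushing harder than about 8 N), until all four brass rods lie down in the grooves, parallel and each in a groove of its own. Move the rods only with the rake, then hang the rake back in its black stand with a shoulder on each block, let go of it, and leave everything else on the bench alone.

Things in the scene. Friction and masses are not known exactly. Their poses are not given: they have to be found in the camera images.
- tray: Dark steel tray frame fixed to the bench, 150 mm (its x) by 234 mm (its y), walls 22 mm high; origin: centre of its underside, z up. It carries a grey grooved bed of the same outline, flat top 32 mm above the bench when unloaded. The bed yields straight down on springs without tipping, about 6 N per mm, for 7 mm at most, then it is hard
- tray_groove (a point): Point over the middle of the -y-most groove (tray y = -67.5 mm), 32 mm above the bench, axes as the tray's. Ten grooves run along the tray's x, 100 mm long (x -50 to +50), 9 mm wide, 6.5 mm deep (a rod in one lies just below the top), every 15 mm at y = -67.5, -52.5 ... +67.5 mm, with flat lands 6 mm wide between
- tray_apron (a point): Point over the middle of the -y apron (tray y = -96 mm), 32 mm above the bench. Both ends of the bed are plain aprons (|y| 75 to 117 mm), open, no end wall, free of rods at the start. Plain margins for the rake's runners run along both long edges (|x| 50 to 71 mm), then a lip 4 mm wide, 5 mm high at the edge (|x| 71 to 75 mm)
- rod0: Brass rod, diameter 6 mm, length 60 mm, 14 g, flat ends; origin at its centre, x along it (either way round). It starts lying on top of the bed, skewed 0.5 to 0.85 rad from the grooves (turned from the tray's x towards y), within 4 mm of the bed's mid-line, about 46 mm to the -y side of the middle; it rolls and slides freely
- rod1: Brass rod, diameter 6 mm, length 60 mm, 14 g, flat ends; origin at its centre, x along it (either way round). It starts lying on top of the bed, skewed 0.5 to 0.85 rad from the grooves (turned from the tray's x towards y), within 4 mm of the bed's mid-line, about 18 mm to the -y side of the middle; it rolls and slides freely
- rod2: Brass rod, diameter 6 mm, length 60 mm, 14 g, flat ends; origin at its centre, x along it (either way round). It starts lying on top of the bed, skewed 0.5 to 0.85 rad from the grooves (turned from the tray's x towards y), within 4 mm of the bed's mid-line, about 10 mm to the +y side of the middle; it rolls and slides freely
- rod3: Brass rod, diameter 6 mm, length 60 mm, 14 g, flat ends; origin at its centre, x along it (either way round). It starts lying on top of the bed, skewed 0.5 to 0.85 rad from the grooves (turned from the tray's x towards y), within 4 mm of the bed's mid-line, about 38 mm to the +y side of the middle; it rolls and slides freely
- rake: Red rake hanging in its stand, about 0.2 kg; origin: middle of the underside of its bar, z up. Bar along its x, 140 mm long, 14 mm thick, 18 mm high; at each end a flat shoulder, 30 x 30 x 8 mm, underside level with the bar's, reaching out to x = 62 to 92 mm. Same front and back; combed along its y, either way, bar parallel to the grooves
- rake_grip (a point): Point 44 mm above the rake's origin: where to grasp its upright black square grip, 24 x 24 mm, which reaches from 18 to 66 mm above the origin; from above, fingers closing along the rake's x or y
- rake_shoulder (a point): Middle of the underside of the +x shoulder. Below the bar sits an aluminium comb head whose depth is locked at a different setting each time and not measured: soles of its two runners 18 to 32 mm below the origin, so find the bed by feel. Runners at x = +-58 mm, 8 mm wide, 30 mm long in y; between them ten teeth, 5 mm gaps (no rod passes), 6 mm thick, tips 1 mm above the soles
- rest: Black rake stand fixed to the bench, left or right of the tray: base 194 x 60 mm, 6 mm thick, with a rubber block at each end, 24 mm long (|x| 70 to 94 mm), 60 mm wide, flat tops 42 mm above the bench; origin: centre of its underside, x along its length. The rake hangs between the blocks, bar along the stand's x, a shoulder lying on each block
- dish: shallow round aluminium parts bowl, 90 mm across the rim, 30 mm high, loose; bystander, leave alone
- screwdriver: screwdriver, 160 mm long, lying flat near the robot; bystander
- jar: white plastic jar with blue cap, 56 mm diameter, 75 mm high; bystander
- multimeter: orange multimeter lying on its back, 180 x 85 x 30 mm, dial 8 mm proud; bystander
- eyepiece: black eyepiece standing up, 52 mm diameter, 62 mm high; bystander
- battery: grey battery pack, 70 x 40 x 22 mm; bystander
- vise: small red circuit-board vise with a green board, 220 mm long with its spindle, 60 mm wide, 63 mm high; bystander

How it is judged:
On the way, in this order (a step that is already met when the one before it is completed fails the run):
1. the rake is lifted clear of its stand (over 20 mm) (z of rake in the frame of rest above 0.062 m), for 0.2 s.
2. the rake slides over the tray bed with its runners resting on it (rake-tray force 1 to 10 N, upright within 0.1 rad, moving faster than 6 mm/s), for 0.4 s on end (contact force between rake and tray between 1 and 10 N and linear speed of rake above 0.006 m/s and angle between rake's own z axis and vertical below 0.1 rad and x of rake in the frame of tray between -0.03 and 0.03 m and y of rake in the frame of tray between -0.12 and 0.12 m), for 0.4 s.
3. all four rods lie in the grooves, each in its own (angle between the x axis of each of rod0, rod1, rod2, rod3 and the x axis of tray, either way round below 0.07 rad and angle between rod0's own x axis and vertical between 1.5 and 1.6416 rad and (y of rod0 in the frame of tray between -0.0705 and -0.0645 m or y of rod0 in the frame of tray between -0.0555 and -0.0495 m or y of rod0 in the frame of tray between -0.0405 and -0.0345 m or y of rod0 in the frame of tray between -0.0255 and -0.0195 m or y of rod0 in the frame of tray between -0.0105 and -0.0045 m or y of rod0 in the frame of tray between 0.0045 and 0.0105 m or y of rod0 in the frame of tray between 0.0195 and 0.0255 m or y of rod0 in the frame of tray between 0.0345 and 0.0405 m or y of rod0 in the frame of tray between 0.0495 and 0.0555 m or y of rod0 in the frame of tray between 0.0645 and 0.0705 m) and x of rod0 in the frame of tray between -0.026 and 0.026 m and linear speed of each of rod0, rod1, rod2, rod3 below 0.01 m/s and horizontal distance between rod0 and rod1 above 0.009 m and horizontal distance between each of rod0, rod1 and rod2 above 0.009 m and horizontal distance between each of rod0, rod1, rod2 and rod3 above 0.009 m and angle between rod1's own x axis and vertical between 1.5 and 1.6416 rad and (y of rod1 in the frame of tray between -0.0705 and -0.0645 m or y of rod1 in the frame of tray between -0.0555 and -0.0495 m or y of rod1 in the frame of tray between -0.0405 and -0.0345 m or y of rod1 in the frame of tray between -0.0255 and -0.0195 m or y of rod1 in the frame of tray between -0.0105 and -0.0045 m or y of rod1 in the frame of tray between 0.0045 and 0.0105 m or y of rod1 in the frame of tray between 0.0195 and 0.0255 m or y of rod1 in the frame of tray between 0.0345 and 0.0405 m or y of rod1 in the frame of tray between 0.0495 and 0.0555 m or y of rod1 in the frame of tray between 0.0645 and 0.0705 m) and x of rod1 in the frame of tray between -0.026 and 0.026 m and angle between rod2's own x axis and vertical between 1.5 and 1.6416 rad and (y of rod2 in the frame of tray between -0.0705 and -0.0645 m or y of rod2 in the frame of tray between -0.0555 and -0.0495 m or y of rod2 in the frame of tray between -0.0405 and -0.0345 m or y of rod2 in the frame of tray between -0.0255 and -0.0195 m or y of rod2 in the frame of tray between -0.0105 and -0.0045 m or y of rod2 in the frame of tray between 0.0045 and 0.0105 m or y of rod2 in the frame of tray between 0.0195 and 0.0255 m or y of rod2 in the frame of tray between 0.0345 and 0.0405 m or y of rod2 in the frame of tray between 0.0495 and 0.0555 m or y of rod2 in the frame of tray between 0.0645 and 0.0705 m) and x of rod2 in the frame of tray between -0.026 and 0.026 m and angle between rod3's own x axis and vertical between 1.5 and 1.6416 rad and (y of rod3 in the frame of tray between -0.0705 and -0.0645 m or y of rod3 in the frame of tray between -0.0555 and -0.0495 m or y of rod3 in the frame of tray between -0.0405 and -0.0345 m or y of rod3 in the frame of tray between -0.0255 and -0.0195 m or y of rod3 in the frame of tray between -0.0105 and -0.0045 m or y of rod3 in the frame of tray between 0.0045 and 0.0105 m or y of rod3 in the frame of tray between 0.0195 and 0.0255 m or y of rod3 in the frame of tray between 0.0345 and 0.0405 m or y of rod3 in the frame of tray between 0.0495 and 0.0555 m or y of rod3 in the frame of tray between 0.0645 and 0.0705 m) and x of rod3 in the frame of tray between -0.026 and 0.026 m), for 0.3 s.
At the end, for the whole second after the job is handed in: All rods rest level in grooves (within 0.07 rad of the groove direction, 3 mm of its centre line, 26 mm of its mid-length), one per groove; the rake hangs free and at rest in its stand, shoulders on the blocks (origin 39 to 46 mm above the stand's), upright within 0.08 rad, centred within 20 mm (all of step 3 and horizontal distance between rake and rest below 0.02 m and z of rake in the frame of rest between 0.039 and 0.046 m and angle between rake's own z axis and vertical below 0.08 rad and linear speed of rake below 0.01 m/s); the robot touches nothing.
It fails at once if the rake is pushed against the tray with more than 10 N (contact force between rake and tray above 10 N).
It fails at once if the gripper or arm touches a rod (contact force between any of the fingers, the arm and rod0 above 0.3 N or contact force between any of the fingers, the arm and rod1 above 0.3 N or contact force between any of the fingers, the arm and rod2 above 0.3 N or contact force between any of the fingers, the arm and rod3 above 0.3 N).
It fails at once if the gripper or arm pushes on the tray (contact force between any of the fingers, the arm and tray above 2 N).
It fails at once if a bystander is moved more than 25 mm (distance of any of dish, screwdriver, jar, multimeter, eyepiece, battery, vise from where it was at the start of the episode above 0.025 m).
It also fails if it takes over 61 s, if anything falls off the work surface, if the arm or the gripper's body presses on something with over 40 N, if the wrist force passes 120 N, or if a joint passes its speed limit or range.

## Working session

There is one attempt and no reset: what is moved stays moved. The work goes in short steps, Python scripts to look and compute and a shell command to move; the robot and the scene stay as the last step left them, time stands still between calls to the robot, and variables do not carry over. Pictures are saved under pics/ and viewed, at most 11 in all, crops included, and the job is handed in when it is done.

```bash
ls; mkdir -p pics
cat > h.py <<'E'
import numpy as np, cv2
from plant import arm
def cam(n):
    d=arm.get_image(n); return d
def save(d,f): cv2.imwrite('pics/'+f,d['color'][:,:,::-1])
def ray(d,u,v,z):
    R=cv2.Rodrigues(np.array(d['rvec'],float))[0]; t=np.array(d['tvec'],float).ravel()
    c=-R.T@t; r=R.T@np.linalg.inv(d['K'])@np.array([u,v,1.])
    return c+r*(z-c[2])/r[2]
def proj(d,p):
    return cv2.projectPoints(np.array(p,float).reshape(-1,3),np.array(d['rvec'],float),np.array(d['tvec'],float),np.array(d['K'],float),None)[0].reshape(-1,2)
E
python3 - <<'E'
from h import *
s=arm.get_state(); print(s)
for n in ('top','scene'):
    d=cam(n); save(d,n+'0.png'); R=cv2.Rodrigues(np.array(d['rvec'],float))[0]; print(n,-R.T@np.array(d['tvec']).ravel(),d['K'][0])
E
```

```text
jog.py
pics
plant.py
{'t': 0.0, 'joint_positions': array([ 1.07589677e+00,  2.45799314e-01,  1.55904723e+00,  1.06006596e-05,
        1.33869685e+00, -1.74108074e-01]), 'joint_vel': array([-1.02251324e-03, -2.62785691e-03,  1.32529253e-03,  7.53585705e-04,
        1.16630779e-03,  8.42983954e-05]), 'effort': array([-8.08230197e-04, -4.29498518e+01, -3.26134944e+01, -1.78245864e-04,
        5.28417702e-03,  1.58139255e-05]), 'tool_pos': array([0.20467842, 0.61633256, 0.23017191]), 'eef_rot': array([-3.25085534e-04,  1.59710012e-01,  9.87163492e-01, -9.19615066e-04]), 'contact_force': array([-0.01102029,  0.25033867,  0.4418934 ]), 'wrist_torque': array([-0.02674301, -0.06631846, -0.02603477]), 'grip_force': 0.0, 'width': 0.08534585018217972}
top [ 0.49044967 -0.10274747  1.18721379] [420.2627855    0.         246.27891946]
scene [ 1.04538527 -0.61759779  1.07539042] [478.83555115   0.         248.52956894]
```

View pics/top0.png

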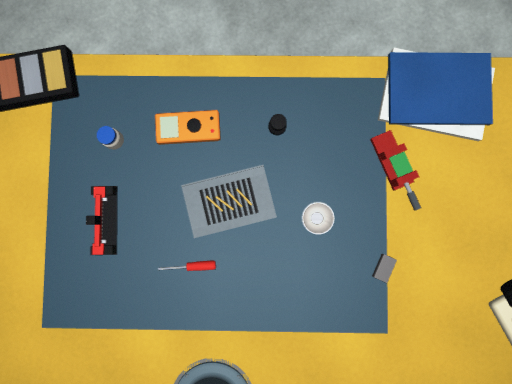

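View pics/scene0.png

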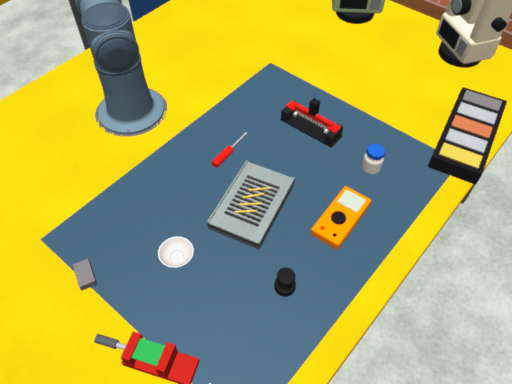

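The top view shows the tray centred near (228,201), the stand with the red rake near (104,220) with its bar along the image vertical, and the screwdriver near (190,266). The rods lie zigzag across the grooves. The scene view agrees. Next I'll measure the tray and the rake.

Run:
```python
from h import *
d=cam('top'); im=d['color']; hsv=cv2.cvtColor(im,cv2.COLOR_RGB2HSV); H,S,V=cv2.split(hsv)
def rect(m,z,win):
    u0,u1,v0,v1=win; mm=np.zeros_like(m); mm[v0:v1,u0:u1]=m[v0:v1,u0:u1]
    cs=max(cv2.findContours(mm,cv2.RETR_EXTERNAL,cv2.CHAIN_APPROX_NONE)[0],key=cv2.contourArea)
    P=np.array([ray(d,*c[0],z)[:2] for c in cs])*1000
    r=cv2.minAreaRect(P.astype(np.float32)); return r
print('tray px',im[220,200],'mat',im[250,250], V[160:245:8,228])
g=((S<70)&(V>60)).astype(np.uint8)*255
print('tray',rect(g,.034,(170,290,155,245)))
red=(((H<8)|(H>172))&(S>150)&(V>90)).astype(np.uint8)*255
for z in(.042,.05,.06): print('rake red',z,rect(cv2.morphologyEx(red,cv2.MORPH_CLOSE,np.ones((9,3))),z,(75,130,170,270)))
blk=(V<60).astype(np.uint8)*255
print('stand',rect(((V<60)|(red>0)).astype(np.uint8)*255,.042,(88,130,170,270)))
print('grip px'); 
c=cv2.resize(im[175:265,75:145],None,fx=5,fy=5,interpolation=cv2.INTER_CUBIC)
c2=cv2.resize(im[155:245,175:285],None,fx=4.09,fy=5,interpolation=cv2.INTER_CUBIC)
cv2.imwrite('pics/crop1.png',np.hstack([c,c2])[:,:,::-1][:,:800])
```

```text
tray px [140 151 159] mat [ 89 117 133] [126 126 158  64 221 160  49  91 155 134 135]
tray ((548.2939453125, -38.24244689941406), (151.9358367919922, 235.8173065185547), 14.976043701171875)
rake red 0.042 ((491.6591796875, 316.5225524902344), (185.4554901123047, 30.639511108398438), 1.1913563013076782)
rake red 0.05 ((491.6507568359375, 313.59368896484375), (184.15997314453125, 30.425474166870117), 1.1913585662841797)
rake red 0.06 ((491.64019775390625, 309.9326171875), (182.54058837890625, 30.157907485961914), 1.1913607120513916)
stand ((491.80535888671875, 305.7066650390625), (186.7013397216797, 76.83678436279297), 1.9742146730422974)
grip px
```

View pics/crop1.png

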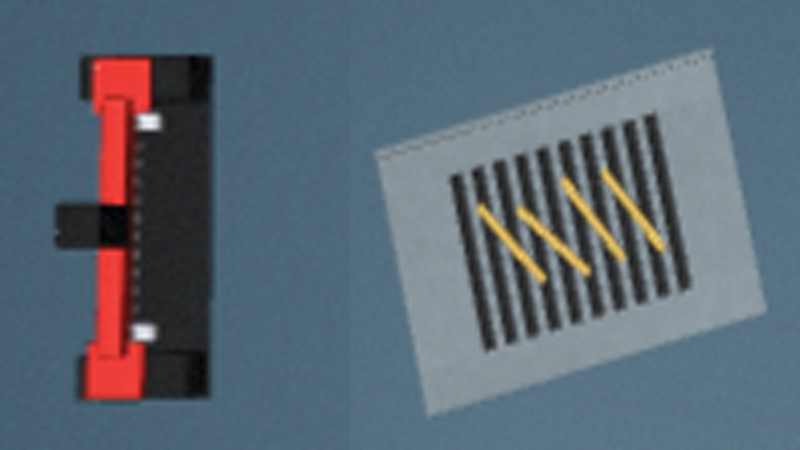

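The crop shows the rake's shoulders, its bar and the grip leaning left in perspective. The tray and its ten grooves are clean, with rods skewed across the grooves. The sizes check out: tray 152x236 mm, rake 184x30 mm. Next come the cross-check and the approach move.

```bash
cat >> h.py <<'E'
from scipy.spatial.transform import Rotation as Ro
def go(x,y,z,yaw):
    """tool-frame row from measured pose to a tool-down pose with tool y axis at world angle yaw(deg)"""
    s=arm.get_state(); q=s['eef_rot']; R=Ro.from_quat([q[1],q[2],q[3],q[0]])
    a=np.radians(yaw); Y=np.array([np.cos(a),np.sin(a),0]); Z=np.array([0,0,-1.]); X=np.cross(Y,Z)
    T=Ro.from_matrix(np.c_[X,Y,Z])
    return np.round(np.r_[R.inv().apply(np.array([x,y,z])-s['tool_pos']),(R.inv()*T).as_rotvec()],4)
E
python3 - <<'E'
from h import *
d=cam('top')
print('grip top corners px',proj(d,[[.504,.3256,.108],[.48,.3256,.108]]),'expect u~86, v~216-224')
print('shoulder px',proj(d,[[.584,.3286,.05],[.40,.2986,.05]]))
s=cam('scene'); im=s['color'];H,S,V=cv2.split(cv2.cvtColor(im,cv2.COLOR_RGB2HSV))
m=(((H<8)|(H>172))&(S>150)&(V>90)).astype(np.uint8); m[:, :275]=0; m[150:]=0; v,u=np.nonzero(m); m2=m
i=[u.argmin(),u.argmax(),v.argmin(),v.argmax()]; print([(u[k],v[k]) for k in i])
print('scene proj corners z.05',proj(s,[[.584,.3286,.05],[.584,.2986,.05],[.40,.3286,.05],[.40,.2986,.05]]).round(0).tolist())
print(go(.4917,.3136,.17,91.2), arm.get_state()['contact_force'])
E
```

```text
grip top corners px [[ 85.38655242 214.83415125]
 [ 85.01847291 224.17245861]] expect u~86, v~216-224
shoulder px [[ 93.83255301 185.8343499 ]
 [102.30650561 253.94638793]]
[(np.int64(286), np.int64(105)), (np.int64(511), np.int64(27)), (np.int64(435), np.int64(0)), (np.int64(334), np.int64(133))]
scene proj corners z.05 [[341.0, 127.0], [335.0, 133.0], [292.0, 100.0], [286.0, 105.0]]
[-3.678e-01 -1.970e-01  6.090e-02 -9.000e-04 -3.000e-04 -3.418e-01] [-0.05245196  0.3463789   0.40262756]
```

Both views agree to within a pixel. Moving over the rake.

The manual's scale: shifts go in shares of 0.75 m and turns go in shares of 2 rad. Converting my numbers, -0.368 m / 0.75 = -0.4907, -0.197 m / 0.75 = -0.2627, -0.342 rad / 2 = -0.171.

```bash
echo '[[[-0.4907,-0.2627,0.0813,0,0,-0.171,0.085],[-0.4907,-0.2627,0.0813,0,0,-0.171,0.085],[-0.4907,-0.2627,0.0813,0,0,-0.171,0.085],[-0.4907,-0.2627,0.0813,0,0,-0.171,0.085],[-0.4907,-0.2627,0.0813,0,0,-0.171,0.085],[-0.4907,-0.2627,0.0813,0,0,-0.171,0.085],[-0.4907,-0.2627,0.0813,0,0,-0.171,0.085],[-0.4907,-0.2627,0.0813,0,0,-0.171,0.085],[-0.4907,-0.2627,0.0813,0,0,-0.171,0.085]]]' | python3 jog.py 80
python3 - <<'E'
from h import *
print(go(.4917,.3136,.067,91.2))
d=cam('wrist'); save(d,'w1.png'); he=np.array(d['hand_eye']); print(he.round(3))
E
```

```text
t: 1.38
tool_pos: [0.4917, 0.3141, 0.1702]
eef_rot: [-0.0, -0.011, 1.0, 0.0]
contact_force: [0.4, -0.3, 0.1]
width: 0.0846
grip_force: 0.0
[ 0.000e+00 -5.000e-04  1.032e-01  2.000e-04 -5.000e-04  1.000e-04]
[[-0.    -0.957 -0.29   0.075]
 [ 1.     0.    -0.001  0.001]
 [ 0.001 -0.29   0.957 -0.143]
 [ 0.     0.     0.     1.   ]]
```

View pics/w1.png

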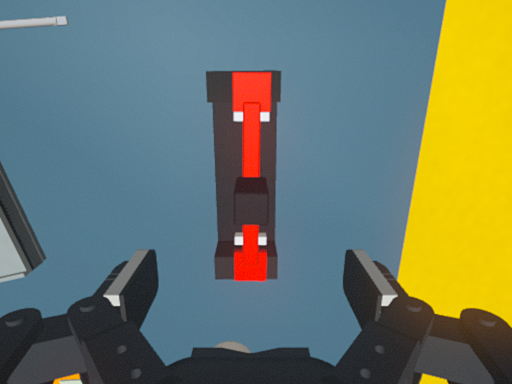

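The wrist view shows the grip at (251,200), centred between the pads (157 and 344), with the bar square to the fingers. Lower and close.

Converted, 0.103 m / 0.75 = 0.1373, 0.06 m / 0.75 = 0.08.

```bash
echo '[[[0,0,0.08,0,0,0,0.085],[0,0,0.1373,0,0,0,0.085],[0,0,0.1373,0,0,0,0.085],[0,0,0.1373,0,0,0,0],[0,0,0.1373,0,0,0,0],[0,0,0.1373,0,0,0,0],[0,0,0.1373,0,0,0,0],[0,0,0.1373,0,0,0,0],[0,0,0.1373,0,0,0,0]]]' | python3 jog.py 80; echo '[[[0,0,0,0,0,0,0],[0,0,-0.0267,0,0,0,0],[0,0,-0.08,0,0,0,0],[0,0,-0.1333,0,0,0,0],[0,0,-0.1333,0,0,0,0],[0,0,-0.1333,0,0,0,0]]]' | python3 jog.py 80
```

```text
t: 2.55
tool_pos: [0.4931, 0.3144, 0.0689]
eef_rot: [0.001, -0.011, 1.0, 0.001]
contact_force: [-1.0, 0.3, 6.3]
width: 0.0233
grip_force: 79.1
t: 3.3
tool_pos: [0.4912, 0.3135, 0.1662]
eef_rot: [-0.001, -0.011, 1.0, -0.0]
contact_force: [0.3, 0.1, -3.0]
width: 0.0231
grip_force: 78.8
```

Run:
```python
from h import *
print(go(.5731,-.1310,.135,105.0), go(.5731,-.1310,.135,105.0))
```

```text
[-0.0726 -0.4461  0.0314 -0.0005 -0.002  -0.2407] [-0.0726 -0.4461  0.0314 -0.0005 -0.002  -0.2407]
```

Converted, -0.446 m / 0.75 = -0.5947, -0.073 m / 0.75 = -0.0973, -0.241 rad / 2 = -0.1205.

```bash
echo '[[[-0.0973,-0.5947,0,0,0,-0.1205,0],[-0.0973,-0.5947,0,0,0,-0.1205,0],[-0.0973,-0.5947,0,0,0,-0.1205,0],[-0.0973,-0.5947,0,0,0,-0.1205,0],[-0.0973,-0.5947,0,0,0,-0.1205,0],[-0.0973,-0.5947,0,0,0,-0.1205,0],[-0.0973,-0.5947,0,0,0,-0.1205,0],[-0.0973,-0.5947,0,0,0,-0.1205,0],[-0.0973,-0.5947,0.0413,0,0,-0.1205,0],[-0.0973,-0.5947,0.0413,0,0,-0.1205,0],[-0.0973,-0.5947,0.0413,0,0,-0.1205,0]]]' | python3 jog.py
python3 - <<'E'
from h import *
print(go(.5731,-.1310,.095,105.0))
d=cam('top'); save(d,'t2.png'); w=cam('wrist'); save(w,'w2.png')
s=cam('scene'); save(s,'s2.png')
a=cv2.resize(w['color'],(400,300)); b=cv2.resize(s['color'][140:250,200:310],(300,300),interpolation=2)
cv2.imwrite('pics/m2.png',np.hstack([a,b])[:,:,::-1])
E
```

```text
t: 4.68
tool_pos: [0.5742, -0.1296, 0.1361]
eef_rot: [-0.0, -0.131, 0.991, 0.0]
contact_force: [-0.1, 0.8, -1.5]
width: 0.0232
grip_force: 79.5
[ 0.0014 -0.0011  0.0411  0.0008 -0.0009  0.0015]
```

View pics/m2.png

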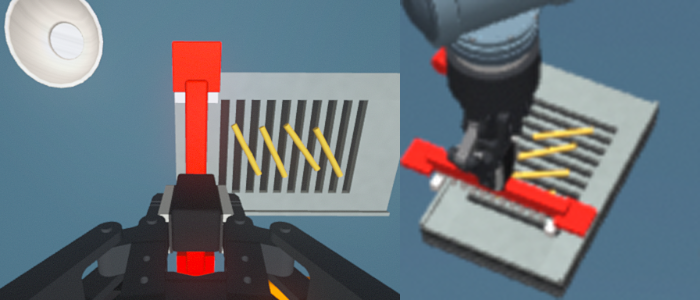

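The rake hangs square in the grip, over the apron and clear of the rods. The rods start about 40 px right of the bar in the left panel. Lowering now to feel for the bed.

Converted, 0.042 m / 0.75 = 0.056, 0.04 m / 0.75 = 0.0533.

```bash
echo '[[[0,0,0.0267,0,0,0,0],[0,0,0.0533,0,0,0,0],[0,0,0.056,0,0,0,0],[0,0,0.056,0,0,0,0],[0,0,0.056,0,0,0,0]]]' | python3 jog.py; echo '[[[0,0,0.0013,0,0,0,0],[0,0,0.0027,0,0,0,0],[0,0,0.0027,0,0,0,0]]]' | python3 jog.py|sed -n '2p;4p'
```

```text
t: 5.45
tool_pos: [0.575, -0.1307, 0.0949]
eef_rot: [0.001, -0.131, 0.991, -0.0]
contact_force: [-0.2, -0.2, -2.0]
width: 0.023
grip_force: 79.6
tool_pos: [0.5745, -0.1305, 0.0923]
contact_force: [-0.4, -1.0, -2.2]
```

Run:
```python
from h import *
for k in range(3): cam('scene'); s=arm.get_state(); print(s['t'],s['tool_pos'],s['contact_force'],s['wrist_torque'])
```

```text
5.875 [ 0.57449484 -0.13048043  0.09231844] [ 0.18649194  0.44016463 -1.96900467] [ 0.05103294  0.03361859 -0.08014543]
5.925 [ 0.57449865 -0.13048371  0.09232464] [-0.68559805  0.15515509 -1.9218905 ] [-0.00868194  0.02770987  0.00932031]
5.975 [ 0.57452037 -0.13048675  0.09234804] [ 0.25183031  0.36512601 -2.2465642 ] [-0.04380967 -0.0527315  -0.00077273]
```

Converted, 0.0015 m / 0.75 = 0.002, 0.001 m / 0.75 = 0.0013.

```bash
echo '[[[0,0,0.0013,0,0,0,0],[0,0,0.002,0,0,0,0],[0,0,0.002,0,0,0,0]]]' | python3 jog.py|sed -n '2p;4p'
```

```text
tool_pos: [0.5744, -0.1305, 0.0907]
contact_force: [0.5, -0.5, -2.2]
```

Converted, 0.0015 m / 0.75 = 0.002, 0.001 m / 0.75 = 0.0013.

```bash
echo '[[[0,0,0.0013,0,0,0,0],[0,0,0.002,0,0,0,0],[0,0,0.002,0,0,0,0]]]' | python3 jog.py|sed -n '2p;4p'
```

```text
tool_pos: [0.5745, -0.1305, 0.0892]
contact_force: [0.0, -0.3, -2.1]
```

Converted, 0.0015 m / 0.75 = 0.002, 0.001 m / 0.75 = 0.0013.

```bash
echo '[[[0,0,0.0013,0,0,0,0],[0,0,0.002,0,0,0,0],[0,0,0.002,0,0,0,0]]]' | python3 jog.py|sed -n '2p;4p'
```

```text
tool_pos: [0.5745, -0.1305, 0.0877]
contact_force: [0.2, 0.8, -2.3]
```

Run:
```python
from h import *
w=cam('wrist'); s=cam('scene'); save(w,'w3.png')
b=cv2.resize(s['color'][190:235,200:275],(750,450),interpolation=2)
cv2.imwrite('pics/m3.png',b[:,:,::-1]); print(arm.get_state()['contact_force'])
```

```text
[-0.15722767  0.09242313 -2.8002424 ]
```

View pics/m3.png

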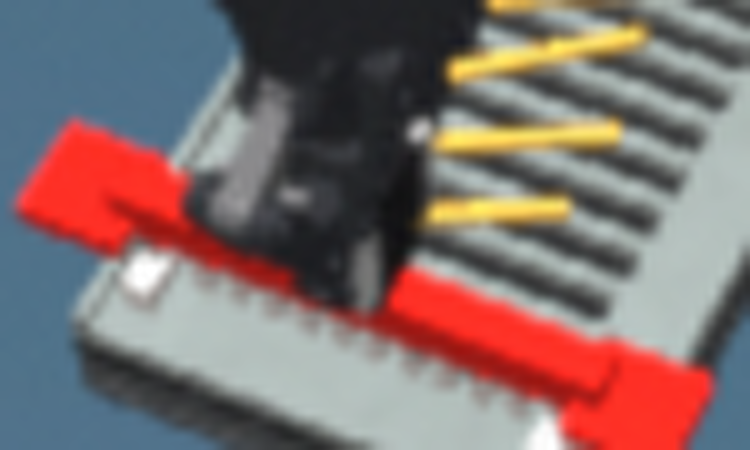

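The rake sits square over the apron with its runners (white, at (145,275) and (548,430)) over the margins, still just above the bed. Continuing.

Converted, 0.0015 m / 0.75 = 0.002, 0.001 m / 0.75 = 0.0013.

```bash
echo '[[[0,0,0.0013,0,0,0,0],[0,0,0.002,0,0,0,0],[0,0,0.002,0,0,0,0]]]' | python3 jog.py|sed -n '2p;4p'
```

```text
tool_pos: [0.5745, -0.1305, 0.0862]
contact_force: [-0.3, 0.3, -2.6]
```

Converted, 0.001 m / 0.75 = 0.0013.

```bash
echo '[[[0,0,0.0013,0,0,0,0],[0,0,0.0013,0,0,0,0],[0,0,0.0013,0,0,0,0]]]' | python3 jog.py|sed -n '2p;4p'
```

```text
tool_pos: [0.5745, -0.1305, 0.0853]
contact_force: [-0.2, 0.3, -3.4]
```

Converted, 0.001 m / 0.75 = 0.0013.

```bash
echo '[[[0,0,0.0013,0,0,0,0],[0,0,0.0013,0,0,0,0],[0,0,0.0013,0,0,0,0]]]' | python3 jog.py|sed -n '2p;4p'
```

```text
tool_pos: [0.5745, -0.1305, 0.0843]
contact_force: [-0.0, -0.2, -2.6]
```

Run:
```python
from h import *
F=[]
for k in range(4): cam('scene'); s=arm.get_state(); F.append(np.r_[s['contact_force'],s['wrist_torque']])
print(np.mean(F,0).round(2),np.std(F,0).round(2))
```

```text
[-0.06  0.01 -2.55 -0.03 -0.   -0.01] [0.61 0.14 0.37 0.01 0.02 0.02]
```

Converted, 0.001 m / 0.75 = 0.0013.

```bash
echo '[[[0,0,0.0013,0,0,0,0],[0,0,0.0013,0,0,0,0]]]' | python3 jog.py|sed -n '2p;4p'
```

```text
tool_pos: [0.5744, -0.1304, 0.0832]
contact_force: [-0.9, -0.2, -1.8]
```

Converted, 0.0007 m / 0.75 = 0.0009, 0.0005 m / 0.75 = 0.0007.

```bash
echo '[[[0,0,0.0007,0,0,0,0],[0,0,0.0009,0,0,0,0]]]' | python3 jog.py|sed -n '2p;4p'
```

```text
tool_pos: [0.5745, -0.1305, 0.0825]
contact_force: [0.1, -0.8, -2.0]
```

Converted, 0.001 m / 0.75 = 0.0013.

```bash
echo '[[[0,0,0.0013,0,0,0,0],[0,0,0.0013,0,0,0,0]]]' | python3 jog.py|sed -n '2p;4p'
```

```text
tool_pos: [0.5744, -0.1304, 0.0815]
contact_force: [0.3, 0.3, -2.5]
```

Run:
```python
from h import *
F=[]
for k in range(4): cam('scene'); s=arm.get_state(); F.append(np.r_[s['contact_force'],s['wrist_torque']])
print(np.mean(F,0).round(2),np.std(F,0).round(2))
```

```text
[-0.04 -0.31 -1.57  0.04  0.02  0.01] [0.59 0.15 0.18 0.03 0.03 0.04]
```

Converted, 0.0006 m / 0.75 = 0.0008.

```bash
echo '[[[0,0,0.0008,0,0,0,0],[0,0,0.0008,0,0,0,0]]]' | python3 jog.py|sed -n '2p;4p'
python3 - <<'E'
from h import *
F=[]
for k in range(4): cam('scene'); s=arm.get_state(); F.append(np.r_[s['contact_force'],s['wrist_torque']])
print(np.mean(F,0).round(2),np.std(F,0).round(2))
E
```

```text
tool_pos: [0.5745, -0.1305, 0.0809]
contact_force: [0.4, -0.3, -1.5]
[-0.11  0.25 -2.23  0.02  0.   -0.01] [0.16 0.48 0.33 0.03 0.02 0.02]
```

Still free. One more millimetre at a time.

Converted, 0.001 m / 0.75 = 0.0013.

```bash
echo '[[[0,0,0.0013,0,0,0,0],[0,0,0.0013,0,0,0,0]]]' | python3 jog.py|sed -n '2p;4p'
```

```text
tool_pos: [0.5744, -0.1305, 0.0799]
contact_force: [-0.1, 0.6, -1.7]
```

Converted, 0.0006 m / 0.75 = 0.0008.

```bash
echo '[[[0,0,0.0008,0,0,0,0],[0,0,0.0008,0,0,0,0],[0,0,0.0008,0,0,0,0]]]' | python3 jog.py|sed -n '2p;4p'
python3 - <<'E'
from h import *
F=[]
for k in range(4): cam('scene'); s=arm.get_state(); F.append(np.r_[s['contact_force'],s['wrist_torque']])
print(np.mean(F,0).round(2),np.std(F,0).round(2))
E
```

```text
tool_pos: [0.5745, -0.1305, 0.0794]
contact_force: [0.2, -0.3, -2.3]
[-0.05 -0.08 -2.01 -0.   -0.03 -0.  ] [0.31 0.36 0.51 0.05 0.02 0.01]
```

Converted, 0.001 m / 0.75 = 0.0013.

```bash
echo '[[[0,0,0.0013,0,0,0,0],[0,0,0.0013,0,0,0,0]]]' | python3 jog.py|sed -n '2p;4p'
```

```text
tool_pos: [0.5744, -0.1305, 0.0783]
contact_force: [-0.7, 0.6, -2.0]
```

Converted, 0.0006 m / 0.75 = 0.0008.

```bash
echo '[[[0,0,0.0008,0,0,0,0],[0,0,0.0008,0,0,0,0],[0,0,0.0008,0,0,0,0]]]' | python3 jog.py|sed -n '2p;4p'
python3 - <<'E'
from h import *
F=[]
for k in range(4): cam('scene'); s=arm.get_state(); F.append(np.r_[s['contact_force'],s['wrist_torque']])
print(np.mean(F,0).round(2),np.std(F,0).round(2))
E
```

```text
tool_pos: [0.5745, -0.1305, 0.0778]
contact_force: [0.9, -0.6, -1.7]
[ 0.12  0.21 -1.95 -0.   -0.01  0.02] [0.32 0.49 0.35 0.02 0.02 0.01]
```

Converted, 0.0007 m / 0.75 = 0.0009.

```bash
echo '[[[0,0,0.0009,0,0,0,0],[0,0,0.0009,0,0,0,0]]]' | python3 jog.py|sed -n '1,2p;4p'
```

```text
t: 11.82
tool_pos: [0.5746, -0.1306, 0.0773]
contact_force: [-1.0, -0.7, 0.6]
```

Converted, 0.0007 m / 0.75 = 0.0009.

```bash
echo '[[[0,0,0.0009,0,0,0,0],[0,0,0.0009,0,0,0,0],[0,0,0.0009,0,0,0,0]]]' | python3 jog.py|sed -n '2p;4p'
python3 - <<'E'
from h import *
F=[]
for k in range(4): cam('scene'); s=arm.get_state(); F.append(np.r_[s['contact_force'],s['wrist_torque']])
print(np.mean(F,0).round(2),np.std(F,0).round(2))
E
```

```text
tool_pos: [0.5746, -0.1306, 0.0767]
contact_force: [-1.9, 0.4, 2.8]
[-2.18  0.23  3.14  0.06  0.25  0.03] [0.23 0.73 0.19 0.   0.01 0.01]
```

In contact at about 5 N. I'll ease off slightly and begin the stroke toward +y in short checked segments.

Converted, 0.019 m / 0.75 = 0.0253, -0.0002 m / 0.75 = -0.0003.

```bash
echo '[[[0,0.0053,-0.0003,0,0,0,0],[0,0.012,-0.0003,0,0,0,0],[0,0.0187,-0.0003,0,0,0,0],[0,0.0253,-0.0003,0,0,0,0]]]' | python3 jog.py|sed -n '1,4p'
```

```text
t: 12.9
tool_pos: [0.5698, -0.1119, 0.0768]
eef_rot: [0.0, -0.131, 0.991, -0.0]
contact_force: [1.3, -2.7, 2.0]
```

Converted, 0.015 m / 0.75 = 0.02, 0.01 m / 0.75 = 0.0133.

```bash
echo '[[[0,0.0067,0,0,0,0,0],[0,0.0133,0,0,0,0,0],[0,0.02,0,0,0,0,0]]]' | python3 jog.py|sed -n '2p;4p'
python3 - <<'E'
from h import *
cam('scene'); s=arm.get_state(); print(s['contact_force'].round(1),s['wrist_torque'].round(2))
E
```

```text
tool_pos: [0.5657, -0.0974, 0.0767]
contact_force: [1.3, -2.8, 2.0]
[ 0.6 -0.4  2.4] [-0.31 -0.22 -0.02]
```

Steady at about 4 N normal. Continuing.

Converted, 0.03 m / 0.75 = 0.04, 0.025 m / 0.75 = 0.0333.

```bash
echo '[[[0,0.0067,0,0,0,0,0],[0,0.0133,0,0,0,0,0],[0,0.02,0,0,0,0,0],[0,0.0267,0,0,0,0,0],[0,0.0333,0,0,0,0,0],[0,0.04,0,0,0,0,0]]]' | python3 jog.py|sed -n '2p;4p'
```

```text
tool_pos: [0.5579, -0.0684, 0.0767]
contact_force: [0.2, -2.2, 2.3]
```

Converted, 0.03 m / 0.75 = 0.04, 0.025 m / 0.75 = 0.0333.

```bash
echo '[[[0,0.0067,0,0,0,0,0],[0,0.0133,0,0,0,0,0],[0,0.02,0,0,0,0,0],[0,0.0267,0,0,0,0,0],[0,0.0333,0,0,0,0,0],[0,0.04,0,0,0,0,0]]]' | python3 jog.py|sed -n '2p;4p'
python3 - <<'E'
from h import *
w=cam('wrist'); save(w,'w4.png'); s=cam('scene'); save(s,'s4.png'); t=cam('top'); save(t,'t4.png')
a=cv2.resize(w['color'],(520,390)); b=cv2.resize(s['color'][150:250,200:300],(275,390),interpolation=2)
cv2.imwrite('pics/m4.png',np.hstack([a,b])[:,:,::-1]); s=arm.get_state(); print(s['t'],s['contact_force'].round(1),s['wrist_torque'].round(2))
E
```

```text
tool_pos: [0.5501, -0.0394, 0.0766]
contact_force: [1.2, -1.9, 3.5]
14.975 [0.5 0.7 3.8] [ 0.11 -0.22 -0.03]
```

View pics/m4.png

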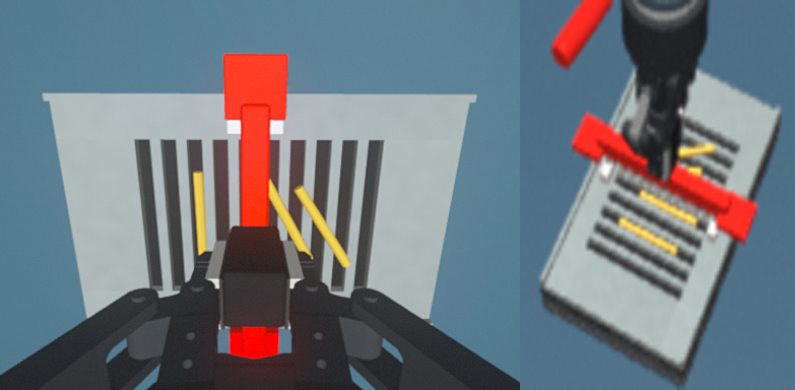

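Two rods lie in grooves behind the bar ((200,210) in the wrist view, plus one just behind the bar in the scene view), and two are still skewed ahead. Continuing with 0.2 mm less pressure.

Converted, 0.03 m / 0.75 = 0.04, 0.025 m / 0.75 = 0.0333.

```bash
echo '[[[0,0.0067,-0.0003,0,0,0,0],[0,0.0133,-0.0003,0,0,0,0],[0,0.02,-0.0003,0,0,0,0],[0,0.0267,-0.0003,0,0,0,0],[0,0.0333,-0.0003,0,0,0,0],[0,0.04,-0.0003,0,0,0,0]]]' | python3 jog.py|sed -n '2p;4p'
```

```text
tool_pos: [0.5421, -0.0104, 0.0767]
contact_force: [0.9, -1.6, 3.4]
```

Converted, 0.025 m / 0.75 = 0.0333, 0.02 m / 0.75 = 0.0267.

```bash
echo '[[[0,0.0067,0,0,0,0,0],[0,0.0133,0,0,0,0,0],[0,0.02,0,0,0,0,0],[0,0.0267,0,0,0,0,0],[0,0.0333,0,0,0,0,0]]]' | python3 jog.py|sed -n '2p;4p'
python3 - <<'E'
from h import *
w=cam('wrist'); save(w,'w5.png'); s=cam('scene'); save(s,'s5.png')
a=cv2.resize(w['color'],(520,390)); b=cv2.resize(s['color'][150:250,200:300],(275,390),interpolation=2)
cv2.imwrite('pics/m5.png',np.hstack([a,b])[:,:,::-1]); s=arm.get_state(); print(s['t'],s['contact_force'].round(1),s['wrist_torque'].round(2))
E
```

```text
tool_pos: [0.5357, 0.0138, 0.0767]
contact_force: [-0.1, -1.7, 2.6]
16.45 [-0.3 -0.   2.8] [ 0.08 -0.21 -0.04]
```

View pics/m5.png

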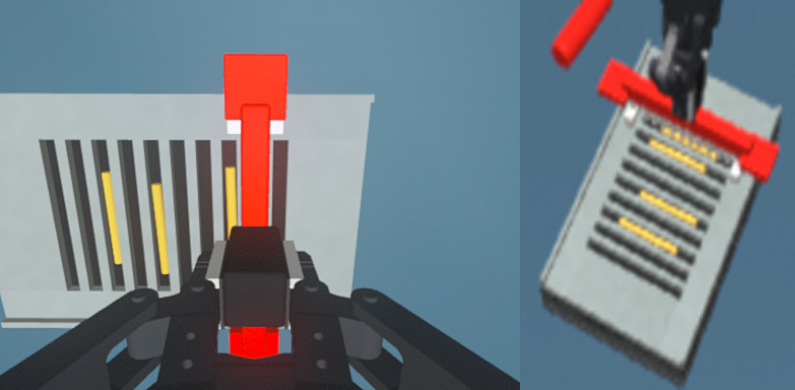

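Three rods are in grooves, and the fourth is parallel beside the bar (dashes seen through the teeth in the scene view). Finishing the stroke onto the +y apron.

Converted, 0.035 m / 0.75 = 0.0467, 0.03 m / 0.75 = 0.04.

```bash
echo '[[[0,0.0067,0,0,0,0,0],[0,0.0133,0,0,0,0,0],[0,0.02,0,0,0,0,0],[0,0.0267,0,0,0,0,0],[0,0.0333,0,0,0,0,0],[0,0.04,0,0,0,0,0],[0,0.0467,0,0,0,0,0]]]' | python3 jog.py|sed -n '2p;4p'; echo '[[[0,0,-0.0267,0,0,0,0],[0,0,-0.08,0,0,0,0],[0,0,-0.12,0,0,0,0],[0,0,-0.12,0,0,0,0]]]' | python3 jog.py|sed -n '1,4p'
python3 - <<'E'
from h import *
print(go(.4917,.3136,.166,91.2))
w=cam('wrist'); save(w,'w6.png'); s=cam('scene'); t=cam('top');save(t,'t6.png')
b=cv2.resize(s['color'][150:250,200:300],(400,400),interpolation=2);c=cv2.resize(t['color'][155:245,175:275],(400,400),interpolation=2)
cv2.imwrite('pics/m6.png',np.hstack([c,b])[:,:,::-1])
# rods in tray frame from top view
H,S,V=cv2.split(cv2.cvtColor(t['color'],cv2.COLOR_RGB2HSV)); m=((H>15)&(H<32)&(S>100)&(V>100)).astype(np.uint8); k=np.zeros_like(m);k[165:235,185:272]=1; m*=k
a=np.radians(14.976)
for c in cv2.findContours(m,cv2.RETR_EXTERNAL,cv2.CHAIN_APPROX_NONE)[0]:
    if len(c)<8: continue
    P=np.array([ray(t,*p[0],.030)[:2] for p in c])-[.5483,-.0382]
    P=np.c_[P@[np.cos(a),np.sin(a)],P@[-np.sin(a),np.cos(a)]]*1000
    print(P.mean(0).round(1),cv2.minAreaRect(P.astype(np.float32)))
E
```

```text
tool_pos: [0.5267, 0.0476, 0.0767]
contact_force: [1.1, -3.1, 3.0]
t: 17.82
tool_pos: [0.5275, 0.0477, 0.1681]
eef_rot: [0.001, -0.131, 0.991, 0.0]
contact_force: [0.1, 0.0, -2.9]
[-0.0344  0.2661  0.0021  0.      0.0028  0.2415]
[-12.3  53.7] ((-12.2630615234375, 53.56120300292969), (28.778268814086914, 4.677241325378418), 0.12531615793704987)
[-3.5 38.1] ((-3.602724075317383, 38.146095275878906), (59.58359146118164, 5.563571929931641), 1.2687478065490723)
[  0.2 -36.8] ((0.10406494140625, -36.74508285522461), (59.64488983154297, 5.324854850769043), 0.681196391582489)
[ 7.8 -6.9] ((7.954608917236328, -7.271820068359375), (6.015400409698486, 60.388206481933594), 89.91226196289062)
```

View pics/m6.png

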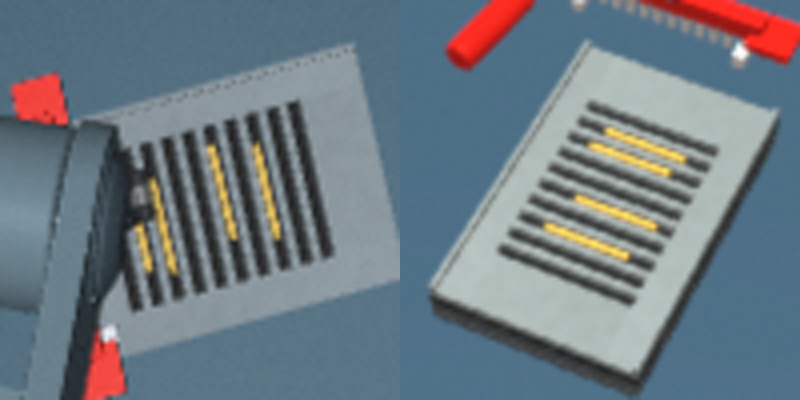

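All four rods lie in separate grooves at tray y = -37, -7, +38 and +53 mm (left panel (270,190), (222,190), (163,225), (145,245)), parallel within 0.02 rad. Carrying the rake back to its stand.

Converted, 0.266 m / 0.75 = 0.3547, -0.034 m / 0.75 = -0.0453, 0.241 rad / 2 = 0.1205.

```bash
echo '[[[-0.0453,0.3547,0,0,0,0.1205,0],[-0.0453,0.3547,0,0,0,0.1205,0],[-0.0453,0.3547,0,0,0,0.1205,0],[-0.0453,0.3547,0,0,0,0.1205,0],[-0.0453,0.3547,0,0,0,0.1205,0],[-0.0453,0.3547,0,0,0,0.1205,0],[-0.0453,0.3547,0,0,0,0.1205,0],[-0.0453,0.3547,0,0,0,0.1205,0]]]' | python3 jog.py
python3 - <<'E'
from h import *
print(go(.4925,.3142,.076,91.2)); print(arm.get_state()['contact_force'])
E
```

```text
t: 18.98
tool_pos: [0.4907, 0.3118, 0.1661]
eef_rot: [-0.001, -0.01, 1.0, -0.0]
contact_force: [0.2, 0.1, -1.9]
width: 0.023
grip_force: 80.0
[-0.002   0.0024  0.0901 -0.0005 -0.0012 -0.0014]
[ 0.18923963  0.10249775 -1.86924076]
```

Converted, 0.09 m / 0.75 = 0.12, 0.002 m / 0.75 = 0.0027.

```bash
echo '[[[-0.0013,0.0027,0.04,0,0,0,0],[-0.0013,0.0027,0.0933,0,0,0,0],[-0.0013,0.0027,0.12,0,0,0,0],[-0.0013,0.0027,0.12,0,0,0,0],[-0.0013,0.0027,0.12,0,0,0,0]]]' | python3 jog.py
python3 - <<'E'
from h import *
print(go(.4925,.3142,.069,91.2))
w=cam('wrist'); save(w,'w7.png')
E
```

```text
t: 19.6
tool_pos: [0.4929, 0.3152, 0.0784]
eef_rot: [0.001, -0.01, 1.0, 0.001]
contact_force: [0.1, -0.5, -1.6]
width: 0.0231
grip_force: 80.0
[ 0.0005 -0.001   0.0094  0.001   0.0026 -0.0001]
```

View pics/w7.png

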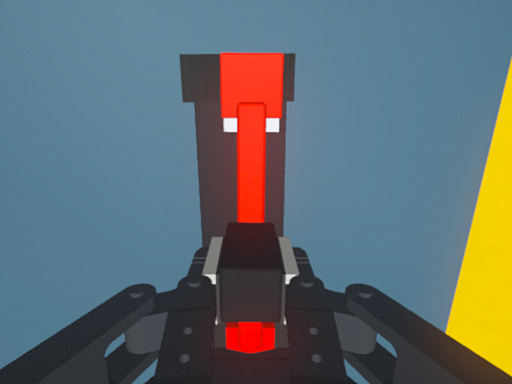

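The shoulder (220–283) lies within the block (180–295), about 6 mm off centre. I'll shift it 4 mm and lower gently.

Converted, 0.008 m / 0.75 = 0.0107, -0.004 m / 0.75 = -0.0053.

```bash
echo '[[[0,-0.0053,0.004,0,0,0,0],[0,-0.0053,0.008,0,0,0,0],[0,-0.0053,0.0107,0,0,0,0],[0,-0.0053,0.0107,0,0,0,0]]]' | python3 jog.py|sed -n '2p;4p'
```

```text
tool_pos: [0.4919, 0.311, 0.069]
contact_force: [-1.2, -0.2, -0.6]
```

Converted, 0.001 m / 0.75 = 0.0013.

```bash
echo '[[[0,0,0.0013,0,0,0,0],[0,0,0.0013,0,0,0,0],[0,0,0.0013,0,0,0,0]]]' | python3 jog.py|sed -n '2p;4p'
```

```text
tool_pos: [0.492, 0.3111, 0.0689]
contact_force: [-4.8, -2.1, 4.9]
```

Seated. Releasing and retreating straight up.

Converted, -0.15 m / 0.75 = -0.2, -0.09 m / 0.75 = -0.12.

```bash
echo '[[[0,0,0,0,0,0,0.085],[0,0,0,0,0,0,0.085],[0,0,0,0,0,0,0.085],[0,0,0,0,0,0,0.085],[0,0,0,0,0,0,0.085]]]' | python3 jog.py|sed -n '2p;4,6p'; echo '[[[0,0,-0.04,0,0,0,0.085],[0,0,-0.12,0,0,0,0.085],[0,0,-0.2,0,0,0,0.085],[0,0,-0.2,0,0,0,0.085],[0,0,-0.2,0,0,0,0.085],[0,0,-0.2,0,0,0,0.085]]]' | python3 jog.py
python3 - <<'E'
from h import *
w=cam('wrist'); t=cam('top'); s=cam('scene')
a=cv2.resize(w['color'],(400,300)); b=cv2.resize(s['color'][90:250,190:350],(300,300),interpolation=2)
cv2.imwrite('pics/m8.png',np.hstack([a,b])[:,:,::-1])
E
```

```text
tool_pos: [0.4917, 0.311, 0.0677]
contact_force: [-0.1, 0.3, 0.0]
width: 0.085
grip_force: 0.0
t: 21.9
tool_pos: [0.4907, 0.3105, 0.2156]
eef_rot: [-0.002, -0.011, 1.0, -0.001]
contact_force: [0.3, -0.4, 0.2]
width: 0.0852
grip_force: 0.0
```

View pics/m8.png

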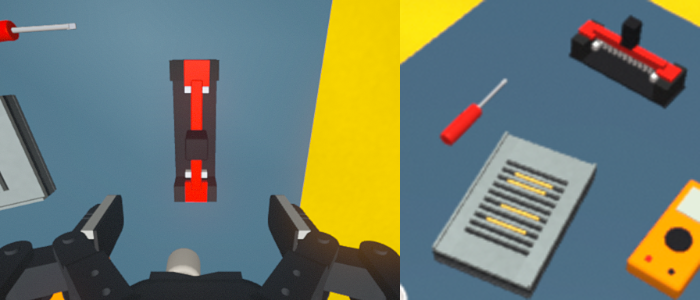

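The rake hangs upright and centred on both blocks, at (195,130) in the left panel. The four rods lie in their grooves and the gripper is clear.

```bash
python3 -c "
from plant import arm
print(arm.close_job())"
```

```text
the job is handed in; nothing more can be done
None
```

I handed the job in after about 22 s of robot time: in the final pictures all four rods lie in separate grooves, the rake hangs released on both blocks of its stand, and the gripper is clear; the grader returned no verdict.

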